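# Tuck the grater plates back under the caddy's hold-down arm

### The job

Put the two grater plates that lie loose on the counter back into their beech caddy: swing its weighted arm up and over until it stays back by itself, lay both plates one at a time flat and square on the pile between the corner cheeks (either first, do not drop them in), then lower the arm gently, without letting it fall, so that its weight bar rests on the top plate. Leave everything else on the counter where it is.

Things in the scene. Friction and masses are not known exactly. Their poses are not given: they have to be found in the camera images.
- caddy_floor (a point): centre of the floor of the caddy's pocket, 10 mm above the counter; x runs along the pocket to the arm's hinge, y across, z up. The pocket is 154 mm (x) by 68 mm (y): a plate has 7 mm to spare at each end, 5 mm at each side. Two plates already lie in it; with all four the pile's top is 48 mm above this point.
- caddy: the beech caddy, fixed: base 190 x 100 mm, origin 10 mm under caddy_floor, same axes. Four corner cheeks bound the pocket, their tops 66 mm above the counter. The middle 90 mm of each long side is open, so fingers holding a plate across its width at its middle pass freely down to the floor
- hold_arm (a joint): hinge angle of the weighted hold-down arm, rad: 0 = level, as it rests on the full pile of four; about -0.27 on two plates; grows as its knob end rises. Let go above about 1.65 it stays back by its weight against its stop at 1.85; below about 1.5 it falls down. Free hinge, arm about 200 g.
- hinge_pin (a point): the middle of the arm's hinge pin, fixed on the caddy 90 mm from the pocket's centre along the pocket's x and 65 mm above the pocket floor; the hinge axis is this point's y axis.
- bobbin_knob (a point): centre of the beech bobbin knob (30 mm diameter, flat ends 30 mm apart along the hinge axis) on the arm's free end. Arm level: 95 mm from the hinge pin towards the pocket's centre and 30 mm above it; it swings on a 99.6 mm arc about the pin. It revolves freely on the arm, so it can be held by its flat ends while the arm swings. The weight bar (18 mm steel, 46 mm across) that rests on the pile is 38 mm under it.
- coarse_mid (a point): a grater plate: flat rectangle 140 mm long (its x axis), 58 mm wide (y), 12 mm thick, 110 g, black plastic frame round a steel sheet; eighteen round holes in it. Starts loose on the counter, to be put back. The point is the plate's centre, half-way up its thickness; z is up.
- slicer_mid (a point): a grater plate: flat rectangle 140 mm long (its x axis), 58 mm wide (y), 12 mm thick, 110 g, black plastic frame round a steel sheet; one wide slanting slot with a blade. Starts loose on the counter, to be put back. The point is the plate's centre, half-way up its thickness; z is up.
- fine_mid (a point): a grater plate: flat rectangle 140 mm long (its x axis), 58 mm wide (y), 12 mm thick, 110 g, black plastic frame round a steel sheet; many tiny square holes. Lies at the bottom of the caddy's pile; stays there. The point is the plate's centre, half-way up its thickness; z is up.
- julienne_mid (a point): a grater plate: flat rectangle 140 mm long (its x axis), 58 mm wide (y), 12 mm thick, 110 g, black plastic frame round a steel sheet; a row of narrow cross slots. Lies second in the caddy's pile; stays there. The point is the plate's centre, half-way up its thickness; z is up.
- coarse: the same plate with round holes; origin at the centre of its underside.
- slicer: the same plate with the slanting slot; origin at the centre of its underside.
- guard: bystander: white plastic hand guard of the grater, a plate 118 x 62 x 10 mm with a round knob on top, 36 mm high in all; origin at the centre of its underside.
- bowl: bystander: white porcelain bowl, 144 mm across, 62 mm high; origin under its centre.
- jar: bystander: glass spice jar with red snap lid, 54 mm across, 93 mm high; origin under its centre.
- mill: bystander: dark wooden pepper mill, 58 mm across, 162 mm high; origin under its centre.
- spoon: bystander: wooden spoon, 200 mm long, lying on the counter.
- ramekin: bystander: white ramekin, 84 mm across, 45 mm high; origin under its centre.
Things that resemble listed ones, but are neither listed nor needed, are in the scene too. What is shaped like the caddy but blue or turquoise is not meant.

How it is judged:
By the outcome, as a careful person would: the job done as asked, in the order asked, and still so for the second after the job is handed in, with the robot touching nothing.
It also fails if it takes over 72 s, if anything falls off the work surface, if the arm or the gripper's body presses on something with over 40 N, if the wrist force passes 120 N, or if a joint passes its speed limit or range.

### The arm

A 6-joint arm with a two-finger parallel gripper is mounted at the origin on the work surface. World frame = base frame: x ahead of the robot, y to its left, z up, the work surface at z = 0. Lengths are in m, angles in degrees, forces in N, time in s.
With the tool pointing down it reaches from about 0.35 to 0.875 m from the base axis. Payload 4.2 kg.
Tool frame: the origin (TCP) lies at the very end of the fingers, on their centre line; the grasp point (between the pads) lies 19 mm behind it; z points along the fingers, y is the line along which they close (so a half turn about z gives the same grasp; the last joint's range is limited). The gripper opens to 87 mm and grips with 3 to 60 N. Pads are 19 mm wide; open, the fingers measure 117 mm over their backs; the gripper's body (75 mm by 190 mm) begins 51 mm behind the grasp point.
Start: joints at [-58.751, 22.042, 0.453, 0, -68.411, -14.817], TCP at [0.177, -0.599, 0.223] pointing down, gripper open.
Joint ranges: [-179.83, 179.83], [-69.29, 118.12], [-61.27, 80.66], [-181.25, 117.63], [-171.15, -9.14], [-177.46, 177.46]. Speed limits (degrees/s): [159.86, 159.86, 180, 180, 180, 180].

### API

Orientations are given as a 3x3 rotation matrix whose columns are the frame's x, y, z axes.
In Python, from station import * gives the robot as it stands.
- The arm moves only by the shell command python3 -m pendant 'ROWS'. ROWS is JSON, a list of rows, each an object of numbers: "x", "y", "z": the shift along the world's x, y, z normalised to -1 to 1, where 1 is 250 mm; "rx", "ry", "rz": the turn, a rotation vector about the world's x, y, z normalised to -1 to 1, where 1 is 180 degrees; "claw": the opening, from 0 (shut) to 1 (fully open). A call has exactly 8 rows; each row is the pose to reach, as a shift and turn from the pose commanded when the call began, turning the shorter way round; what a row does not reach only later rows make up. A row lasts 1/8 s, in which the tool goes at most 62.5 mm and 10.7 degrees, less where a joint would pass 70% of its speed; a pose out of reach is approached as far as the arm can. A call with a number of a shift or a turn outside -1 to 1 is refused whole. A call with a gripper value outside its range is refused whole. The fingers move at their own pace and stop on an object; the grip force is fixed at half the most. Time passes only in rows, so rows that repeat a pose let the fingers close, or fill a call up. It gives the time, the measured TCP pose, the force, the opening and the grip force at its end, in the units of the state.
- sense(): the state, without advancing time (a new reading comes with each control period).
- capture(name): name is "scene" or "top"; returns a dict with "color" (400x640x3 uint8, red, green, blue), "mtx" (3x3 intrinsics, pixels), "world_to_cam" (4x4, takes a point from world to camera coordinates). Camera axes: x right, y up, looking along -z (the intrinsics and any distortion apply to the point x, -y, -z); pixel columns grow to the right and rows downward; lengths in m; the calibration is good to about 2 mm. A picture is of the moment at which its call begins. There is no depth.
- finish_job(): hands the job in; it is judged then, once.
Trained networks look in a picture, given as the dict that the camera call returned (one of the last four; its "shot" number tells which), for a name from the list of things; names that differ only in an ending like _2 or _b are one class to them, and where a whole thing is asked for, a point or a joint stands for the part that bears it (a point fixed in the world has none). Each returns a list of dicts, best first, with "conf" (0 to 1); they miss things now and then, are a little off and sometimes report something else, mostly with a low value. They report only what shows in the picture. A call takes as long as a camera call. They do not tell look-alikes from the thing itself.
- search_frame(picture, label): "centre" ([column, row] in pixels, amid what is visible of it).
- regions_of(picture, label): "region" (400x640 bool, what is visible of it) and "centre" ([column, row] in pixels, amid what is visible of it).
The state is a dict: "time_s": time; "joints": joint angles; "joint_velocities": joint speeds; "effort": joint torques, N m; "tcp_pos": TCP position; "ee_rot": TCP orientation; "wrist_force": force on the tool from outside, world axes, zero at the start; "moment": the same for the moment, N m; "gripper_width": opening from 0.0 (shut) to 1.0 (fully open); "gripper_force": force on a finger pad.
Only numpy, scipy, OpenCV 4.12 (cv2) and the standard library are available. Lean on these libraries where they do the work, as an engineer would, in place of code of your own. Each camera call takes 0.05 s, during which the arm holds its last target. There are 200 camera calls.

## Working session

There is one attempt and no reset: what is moved stays moved. The work goes in short steps, Python scripts to look and compute and a shell command to move; the robot and the scene stay as the last step left them, time stands still between calls to the robot, and variables do not carry over. Pictures are saved under pics/ and viewed, at most 10 in all, crops included, and the job is handed in when it is done.

```bash
mkdir -p pics
cat > h.py <<'E'
from station import *
import numpy as np, cv2
def px(c,P):
    p=np.c_[np.atleast_2d(P),np.ones(len(np.atleast_2d(P)))]@c["world_to_cam"].T
    q=np.c_[p[:,0],-p[:,1],-p[:,2]]@c["mtx"].T
    return q[:,:2]/q[:,2:]
def ray(c,uv,z):
    d=np.linalg.inv(c["mtx"])@np.array([uv[0],uv[1],1.]); d=np.array([d[0],-d[1],-d[2]])
    R=c["world_to_cam"][:3,:3]; t=c["world_to_cam"][:3,3]; o=-R.T@t; d=R.T@d
    return o+d*(z-o[2])/d[2]
def save(c,n,crop=None,s=1):
    im=c["color"][...,::-1]
    if crop: im=im[crop[1]:crop[3],crop[0]:crop[2]]
    cv2.imwrite("pics/"+n,cv2.resize(im,None,fx=s,fy=s,interpolation=cv2.INTER_CUBIC))
E
python3 - <<'E'
from h import *
for n in("scene","top"):
    c=capture(n); save(c,n+"0.png",s=1.25); print(n,c.keys(),c["mtx"].tolist(),np.linalg.inv(c["world_to_cam"]).round(3).tolist())
    for l,z in dict(coarse=.012,slicer=.012,caddy=.066,bobbin_knob=.08,julienne_mid=.034,guard=.01,bowl=.06,jar=.09,mill=.16,ramekin=.045,spoon=.01).items():
        for d in search_frame(c,l)[:4]: print(l,round(d["conf"],2),np.round(d["centre"]),ray(c,d["centre"],z).round(3))
E
```

```text
scene dict_keys(['color', 'mtx', 'world_to_cam', 'shot']) [[418.6571145172686, 0.0, 319.76836596738315], [0.0, 418.6571145172686, 193.7554833860772], [0.0, 0.0, 1.0]] [[-0.72, -0.473, 0.508, 1.089], [0.694, -0.509, 0.509, 0.583], [0.018, 0.719, 0.695, 0.888], [0.0, 0.0, 0.0, 1.0]]
coarse 0.73 [266. 153.] [ 0.444 -0.323  0.012]
slicer 0.76 [422. 279.] [0.475 0.337 0.012]
caddy 0.88 [304. 113.] [ 0.245 -0.35   0.066]
caddy 0.87 [330. 161.] [ 0.365 -0.102  0.066]
caddy 0.86 [311. 227.] [0.592 0.055 0.066]
caddy 0.75 [452. 216.] [0.285 0.285 0.066]
bobbin_knob 0.84 [457. 199.] [0.234 0.264 0.08 ]
bobbin_knob 0.8 [319. 211.] [0.546 0.037 0.08 ]
bobbin_knob 0.57 [303.  97.] [ 0.193 -0.415  0.08 ]
bobbin_knob 0.57 [231. 189.] [ 0.667 -0.194  0.08 ]
julienne_mid 0.92 [323. 221.] [0.534 0.042 0.034]
julienne_mid 0.69 [358. 302.] [0.651 0.277 0.034]
guard 0.8 [228. 188.] [ 0.633 -0.268  0.01 ]
bowl 0.92 [356. 303.] [0.669 0.287 0.06 ]
jar 0.9 [494. 283.] [0.419 0.477 0.09 ]
mill 0.78 [423. 320.] [0.654 0.434 0.16 ]
ramekin 0.77 [220. 142.] [ 0.543 -0.435  0.045]
spoon 0.7 [253. 281.] [0.783 0.
[... 404 characters left out ...]
[0.561 0.025 0.066]
caddy 0.91 [247. 267.] [0.224 0.244 0.066]
caddy 0.71 [352. 227.] [ 0.363 -0.127  0.066]
caddy 0.7 [431. 250.] [ 0.282 -0.404  0.066]
bobbin_knob 0.52 [236. 264.] [0.234 0.279 0.08 ]
bobbin_knob 0.45 [352. 234.] [ 0.336 -0.126  0.08 ]
julienne_mid 0.72 [310. 187.] [0.517 0.023 0.034]
julienne_mid 0.59 [316. 179.] [0.548 0.    0.034]
guard 0.66 [387. 164.] [ 0.608 -0.266  0.01 ]
bowl 0.58 [239. 148.] [0.658 0.284 0.06 ]
bowl 0.38 [303. 143.] [0.678 0.049 0.06 ]
jar 0.76 [187. 227.] [0.364 0.453 0.09 ]
mill 0.62 [201. 159.] [0.592 0.397 0.16 ]
mill 0.35 [315. 179.] [0.518 0.005 0.16 ]
ramekin 0.68 [442. 183.] [ 0.527 -0.461  0.045]
spoon 0.53 [304. 128.] [0.751 0.044 0.01 ]
```

View pics/scene0.png

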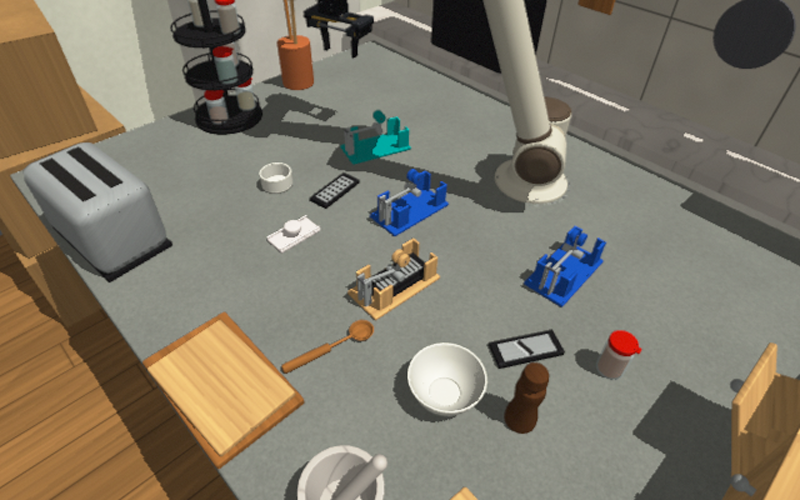

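View pics/top0.png

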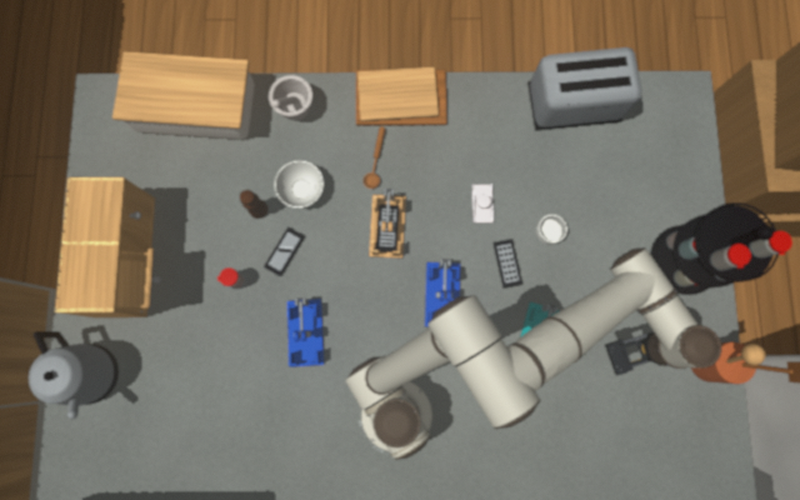

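The two loose plates show in scene0 at (334,189) for the round holes and (526,348) for the slot. What could be taken for the caddy, in scene0 pixels: teal (376,135), blue (412,203), blue (565,265), beech (395,277). Beech is the one meant. Its hinge end points away from the robot (+x) and its knob is nearer the robot. I'll check this in a close crop and fit the poses.

Run:
```python
from h import *
cs=capture("scene"); ct=capture("top")
a=cv2.resize(cs["color"][185:260,270:360,::-1],(720,600),interpolation=cv2.INTER_CUBIC)
b=cv2.resize(ct["color"][145:215,285:335,::-1],(428,600),interpolation=cv2.INTER_CUBIC)
cv2.imwrite("pics/cad.png",cv2.resize(np.hstack([a,b]),(800,418)))
for c in(cs,ct):
  for l in("coarse","slicer","guard"):
    d=regions_of(c,l)[0]; m=d["region"].astype(np.uint8)
    # contour rays at mid-height of visible silhouette
    k=max(cv2.findContours(m,0,1)[0],key=cv2.contourArea)[:,0]
    P=np.array([ray(c,u,.009)[:2] for u in k])*1000
    r=cv2.minAreaRect(P.astype(np.float32)); print(l,np.round(r[0],1),np.round(r[1],1),round(r[2],1),m.sum())
  for d in regions_of(c,"caddy"):
    u=d["centre"]; p=ray(c,u,.04)
    if abs(p[1]-.03)<.05 and p[0]>.45:
      ys,xs=np.where(d["region"]); print("caddy",u,p.round(3),xs.min(),xs.max(),ys.min(),ys.max())
```

```text
coarse [ 432.8 -329.2] [149.6  67.1] 10.8 547
slicer [473.3 331.6] [ 65.8 143.7] 59.9 1202
guard [ 616.6 -267.9] [119.9  82.6] 0.3 650
caddy [312.5, 227.8] [0.575 0.043 0.04 ] 278 351 191 255
caddy [324.7, 227.4] [0.55  0.064 0.04 ] 314 338 219 236
coarse [ 431.4 -330.7] [146.3  62.9] 11.9 638
slicer [471.6 329.4] [ 64.9 144.6] 59.3 655
guard [ 616.  -263.7] [ 63.6 116.2] 89.7 508
caddy [310.5, 178.7] [0.546 0.021 0.04 ] 296 324 152 205
```

View pics/cad.png

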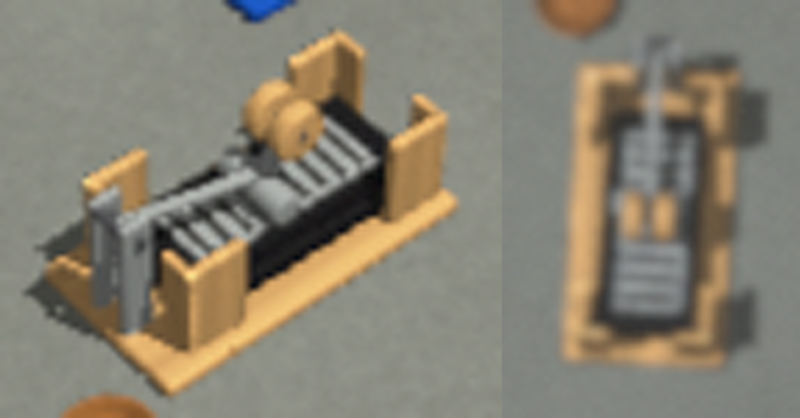

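Beech caddy confirmed: hinge bracket at the far (+x) end, knob near the middle and two plates in the pocket. Next I fit its pose, and the plates' poses, by overlaying models on the masks.

```bash
cat > fit.py <<'E'
from h import *
from scipy.optimize import minimize
S=8
def T(p): 
    c,s=np.cos(p[2]),np.sin(p[2]); return np.array([[c,-s],[s,c]])
def sil(c,p,boxes,win):
    u0,v0,u1,v1=win; m=np.zeros(((v1-v0)*S,(u1-u0)*S),np.uint8)
    for x0,x1,y0,y1,z0,z1 in boxes:
        P=np.array([[x,y,z] for x in(x0,x1) for y in(y0,y1) for z in(z0,z1)],float)
        P[:,:2]=P[:,:2]@T(p).T+p[:2]
        q=(px(c,P)-[u0,v0]+.5)*S-.5
        cv2.fillConvexPoly(m,cv2.convexHull((q*16).round().astype(np.int32)),1,shift=4)
    return m
def cost(p,views,boxes):
    t=0
    for c,m,w in views:
        r=cv2.resize(sil(c,p,boxes,w).astype(np.float32),(w[2]-w[0],w[3]-w[1]),interpolation=cv2.INTER_AREA)
        t+=np.abs(r-m).sum()/m.sum()
    return t
def fit(views,boxes,p0):
    sim=np.array(p0)+np.array([[0,0,0],[.012,0,0],[0,.012,0],[0,0,.08]])
    r=minimize(cost,p0,(views,boxes),method="Nelder-Mead",options=dict(initial_simplex=sim,xatol=2e-4,fatol=1e-4))
    return r.x,r.fun
CAD=[(-.095,.095,-.05,.05,0,.01),(-.07,.07,-.029,.029,.01,.034)]+[tuple(sorted((sx*.045,sx*.083)))+tuple(sorted((sy*.034,sy*.04)))+(.01,.066) for sx in(1,-1) for sy in(1,-1)]+[tuple(sorted((sx*.077,sx*.083)))+tuple(sorted((sy*.02,sy*.04)))+(.01,.066) for sx in(1,-1) for sy in(1,-1)]
PL=[(-.07,.07,-.029,.029,0,.012)]
def beech(c,win):
    im=c["color"][win[1]:win[3],win[0]:win[2]].astype(float)
    sat=(im[...,0]-im[...,2]); m=np.clip(sat/70,0,1); dark=im.max(2)<55
    return m
E
python3 - <<'E'
from fit import *
V={}
for n in("scene","top"):
    c=capture(n)
    for l,p in dict(coarse=[.432,-.33,.2],slicer=[.472,.33,-.53]).items():
        d=regions_of(c,l)[0]; u,v=map(int,d["centre"]); w=(u-45,v-45,u+45,v+45)
        V.setdefault(l,[]).append((c,d["region"][w[1]:w[3],w[0]:w[2]].astype(float),w))
    w=(268,183,362,262) if n=="scene" else (285,147,335,212)
    b=regions_of(c,"caddy"); d=[x for x in b if np.hypot(*(x["centre"]-px(c,[.57,.03,.04])[0]))<25]
    d=max(d,key=lambda x:x["region"].sum())
    V.setdefault("caddy",[]).append((c,d["region"][w[1]:w[3],w[0]:w[2]].astype(float),w))
    m=beech(c,w); m=cv2.morphologyEx(m,cv2.MORPH_CLOSE,np.ones((3,3)))
    k=cv2.findContours((m>.5).astype(np.uint8),0,1)[0]; f=np.zeros(m.shape,np.uint8)
    big=max(k,key=cv2.contourArea); cv2.drawContours(f,[big],-1,1,-1)
    V.setdefault("caddyc",[]).append((c,f.astype(float),w))
for l,p0,bx in(("coarse",[.432,-.33,.2],PL),("slicer",[.472,.33,-.53],PL),("caddy",[.565,.025,0],CAD),("caddyc",[.565,.025,0],CAD)):
    for vs in(V[l][:1],V[l][1:],V[l]):
        p,f=fit(vs,bx,p0); print(l,p[:2].round(4),np.degrees(p[2]).round(1),round(f,3))
    if l=="caddy":
        o=[]
        for c,m,w in V[l]:
            im=cv2.resize(c["color"][w[1]:w[3],w[0]:w[2],::-1],None,fx=S,fy=S,interpolation=cv2.INTER_CUBIC)
            for b in bx: 
                k=cv2.findContours(sil(c,p,[b],w),0,1)[0]; cv2.drawContours(im,k,-1,(0,0,255),1)
            o.append(cv2.resize(im,(int(im.shape[1]*560/im.shape[0]),560)))
        im=np.hstack(o); cv2.imwrite("pics/ov.png",cv2.resize(im,(800,int(im.shape[0]*800/im.shape[1]))))
E
```

```text
coarse [ 0.4311 -0.3346] 15.2 0.25
coarse [ 0.4326 -0.3313] 10.3 0.1
coarse [ 0.433  -0.3313] 10.7 0.368
slicer [0.4453 0.3567] -27.8 1.0
slicer [0.47   0.3299] -29.7 0.067
slicer [0.4698 0.3301] -29.7 1.12
caddy [0.5442 0.0237] -3.2 0.407
caddy [0.55   0.0232] -3.3 0.828
caddy [0.546  0.0235] -3.2 1.271
caddyc [0.5454 0.0253] -3.3 1.385
caddyc [0.5462 0.0266] -3.3 1.046
caddyc [0.546  0.0263] -3.3 2.436
```

View pics/ov.png

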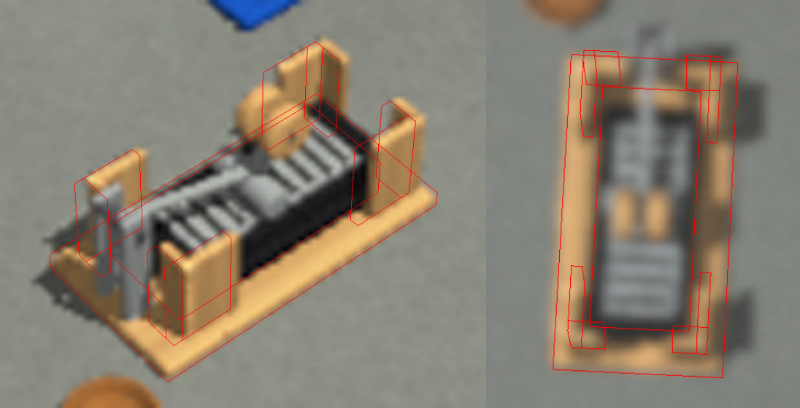

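The yaw of about -3.3° is plausible, but the two views disagree by several mm in x. I'll refine against the base's outer edges with sub-pixel profiles.

```bash
cat > edge.py <<'E'
from fit import *
from scipy.ndimage import map_coordinates
from scipy.optimize import least_squares
def edges(c,p,zs):
    im=c["color"].astype(float); s=(im[...,0]-im[...,2])/(im.max(2)+20)
    out=[]
    for (nx,ny),z in zs.items():
        L=.095 if nx else .05; W=.04 if nx else .085
        for t in np.linspace(-W,W,25):
            o=np.linspace(-.018,.018,73)
            loc=np.c_[(L+o)*nx+t*(ny!=0),(L+o)*ny*(0 if nx else 1)+t*(nx!=0)] if False else np.c_[nx*(.095+o)+(t if ny else 0),ny*(.05+o)+(t if nx else 0)]
            w=np.c_[loc@T(p).T+p[:2],np.full(len(o),z)]; q=px(c,w)
            f=map_coordinates(s,[q[:,1],q[:,0]],order=1)
            hi,lo=f[:18].max(),f[-12:].mean()
            if hi-lo<.25: continue
            h=(f-(hi+lo)/2); k=np.where((h[:-1]>0)&(h[1:]<=0))[0]
            if len(k): k=k[-1]; out.append((nx,ny,t,o[k]+(o[1]-o[0])*h[k]/(h[k]-h[k+1])))
    return np.array(out)
Z={"scene":{(1,0):0,(0,1):0,(-1,0):.01},"top":{(1,0):.01,(-1,0):0,(0,1):.005,(0,-1):.005}}
E
python3 - <<'E'
from edge import *
C={n:capture(n) for n in Z}
for sel in(["scene"],["top"],["scene","top"]):
    p=np.array([.547,.025,-.057])
    for it in range(6):
        E=[(n,*e) for n in sel for e in edges(C[n],p,Z[n])]
        A=[];b=[];key=[]
        for n,nx,ny,t,o in E:
            # outward offset in local frame: dx*nx+dy*ny + rot
            A.append([nx,ny,(ny*t - nx*t) if False else (ny*t-nx*t)]);b.append(o);key.append((n,nx,ny))
        A=np.array(A);b=np.array(b)
        # rot by a: point (.095nx, t)->offset along n = -a*t*nx ; (t,.05ny): a*t*ny
        r=least_squares(lambda v:A@v-b,[0,0,0],loss="soft_l1",f_scale=.002).x
        p[:2]+=T(p)@r[:2]; p[2]+=r[2]
    res=b-A@r
    print(sel,p[:2].round(4),np.degrees(p[2]).round(2))
    for k in sorted(set(key)):
        m=[x==k for x in key]; print("  ",k,sum(m),(np.median(res[m])*1000).round(1))
E
```

```text
['scene'] [0.5454 0.0232] -3.23
   ('scene', np.float64(-1.0), np.float64(0.0)) 7 6.3
   ('scene', np.float64(0.0), np.float64(1.0)) 25 0.0
   ('scene', np.float64(1.0), np.float64(0.0)) 16 0.5
['top'] [0.547  0.0256] -3.28
   ('top', np.float64(-1.0), np.float64(0.0)) 25 -0.2
   ('top', np.float64(0.0), np.float64(-1.0)) 25 1.4
   ('top', np.float64(0.0), np.float64(1.0)) 25 1.1
   ('top', np.float64(1.0), np.float64(0.0)) 20 -0.1
['scene', 'top'] [0.5464 0.0246] -3.31
   ('scene', np.float64(-1.0), np.float64(0.0)) 8 7.0
   ('scene', np.float64(0.0), np.float64(1.0)) 25 -1.5
   ('scene', np.float64(1.0), np.float64(0.0)) 18 -0.4
   ('top', np.float64(-1.0), np.float64(0.0)) 25 -0.7
   ('top', np.float64(0.0), np.float64(-1.0)) 25 0.2
   ('top', np.float64(0.0), np.float64(1.0)) 25 2.1
   ('top', np.float64(1.0), np.float64(0.0)) 21 0.3
```

Run:
```python
from h import *
s=sense(); print(s["ee_rot"],s["tcp_pos"],s["time_s"],s["gripper_width"])
for n in("scene","top"):
    c=capture(n)
    for l,z in dict(mill=.08,jar=.045,bowl=.03,ramekin=.022).items():
        d=search_frame(c,l)[0]; print(n,l,ray(c,d["centre"],z).round(3))
```

```text
[[-9.59172158e-01 -2.82822861e-01  1.00439871e-05]
 [-2.82822861e-01  9.59172158e-01 -3.01113989e-05]
 [-1.11772081e-06 -3.17226846e-05 -9.99999999e-01]] [ 0.17679635 -0.59945167  0.22257447] 2.2 1.0006438048980622
scene mill [0.612 0.413 0.08 ]
scene jar [0.374 0.47  0.045]
scene bowl [0.498 0.337 0.03 ]
scene ramekin [ 0.522 -0.485  0.022]
top mill [0.603 0.409 0.08 ]
top jar [0.383 0.472 0.045]
top bowl [ 0.416 -0.321  0.03 ]
top ramekin [ 0.528 -0.462  0.022]
```

```bash
python3 -m pendant '[{"x":0.12,"y":0.2,"z":0,"rx":0,"ry":0,"rz":-0.03,"claw":1},{"x":0.24,"y":0.4,"z":0,"rx":0,"ry":0,"rz":-0.06,"claw":1},{"x":0.36,"y":0.6,"z":0,"rx":0,"ry":0,"rz":-0.11,"claw":1},{"x":0.48,"y":0.8,"z":0,"rx":0,"ry":0,"rz":-0.11,"claw":1},{"x":0.56,"y":0.97,"z":0,"rx":0,"ry":0,"rz":-0.11,"claw":1},{"x":0.56,"y":1,"z":0,"rx":0,"ry":0,"rz":-0.11,"claw":1},{"x":0.56,"y":1,"z":0,"rx":0,"ry":0,"rz":-0.11,"claw":1},{"x":0.56,"y":1,"z":0,"rx":0,"ry":0,"rz":-0.11,"claw":1}]'
```

```text
time_s: 3.7
tcp_pos: [0.3165, -0.3503, 0.2226]
ee_rot: [[-0.998, 0.06, -0.0], [0.06, 0.998, -0.0], [0.0, -0.0, -1.0]]
wrist_force: [-0.0, -0.9, 0.7]
gripper_width: 1.003
gripper_force: 0.0
```

```bash
python3 -m pendant '[{"x":0.16,"y":0.2,"claw":1},{"x":0.32,"y":0.4,"claw":1},{"x":0.48,"y":0.6,"claw":1},{"x":0.64,"y":0.8,"claw":1},{"x":0.8,"y":1,"claw":1},{"x":0.8,"y":1,"claw":1},{"x":0.8,"y":1,"claw":1},{"x":0.8,"y":1,"claw":1}]' && python3 -m pendant '[{"x":0.02,"y":0.15,"claw":1},{"x":0.04,"y":0.3,"claw":1},{"x":0.08,"y":0.5,"claw":1},{"x":0.08,"y":0.5,"z":-0.1,"claw":1},{"x":0.08,"y":0.5,"z":-0.2,"claw":1},{"x":0.08,"y":0.5,"z":-0.25,"claw":1},{"x":0.08,"y":0.5,"z":-0.25,"claw":1},{"x":0.08,"y":0.5,"z":-0.25,"claw":1}]'
python3 - <<'E'
from h import *
o=[]
for n in("scene","top"):
    c=capture(n); w=(262,150,372,265) if n=="scene" else (270,130,350,214)
    g=px(c,[[.537,.0253,.0786]])[0]; s=sense()["tcp_pos"]; t=px(c,[s])[0]
    im=c["color"][w[1]:w[3],w[0]:w[2],::-1]; k=500/im.shape[0]; im=cv2.resize(im,None,fx=k,fy=k,interpolation=cv2.INTER_CUBIC)
    for q,col in((g,(0,0,255)),(t,(0,255,0))): cv2.circle(im,tuple(((q-w[:2]+.5)*k).astype(int)),3,col,-1)
    o.append(im)
im=np.hstack(o); k=800/im.shape[1]; cv2.imwrite("pics/ab.png",cv2.resize(im,None,fx=k,fy=k) if k<1 else im)
E
```

```text
$[0]: bad value
```

View pics/ab.png

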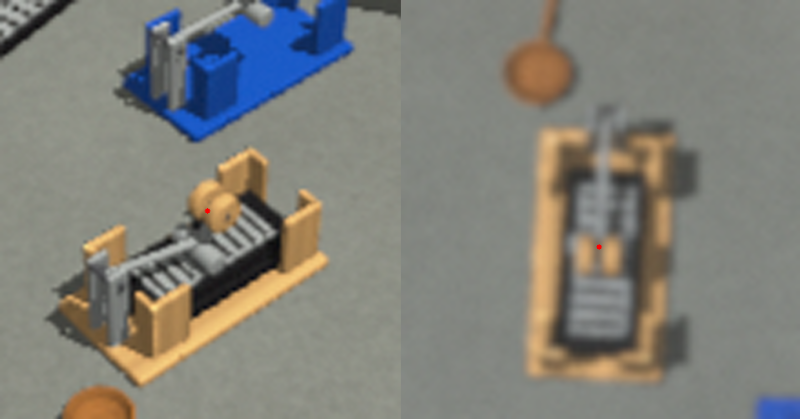

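All keys have to be given in each row, so that move was refused and the arm stayed put. The predicted knob (red) lies about 5 mm further in +x than the knob seen in both views. I'll move on, and check the caddy's x against the cheek tops.

Run:
```python
from edge import *
o=[]; p=np.array([.5465,.0248,np.radians(-3.3)])
for n in("scene","top"):
    c=capture(n); w=(274,186,356,262) if n=="scene" else (285,150,335,210)
    k=12
    im=cv2.resize(c["color"][w[1]:w[3],w[0]:w[2],::-1],None,fx=k,fy=k,interpolation=cv2.INTER_CUBIC)
    for (X,Y,z,col) in((.077,.034,.066,(0,0,255)),(.095,.05,.01,(0,255,0)),(.07,.029,.034,(255,0,255))):
        P=np.array([[a,b,0] for a,b in((X,Y),(X,-Y),(-X,-Y),(-X,Y))]); P[:,:2]=P[:,:2]@T(p).T+p[:2]; P[:,2]=z
        q=((px(c,P)-w[:2]+.5)*k).astype(np.int32); cv2.polylines(im,[q],True,col,1,cv2.LINE_AA)
    s=600/im.shape[0] if n=="scene" else 560/im.shape[0]
    o.append(im)
H=560; o=[cv2.resize(i,(int(i.shape[1]*H/i.shape[0]),H),interpolation=cv2.INTER_AREA) for i in o]
o[0]=o[0][:,:]; im=np.hstack(o); k=800/im.shape[1]; cv2.imwrite("pics/ck.png",cv2.resize(im,None,fx=k,fy=k,interpolation=cv2.INTER_AREA))
for n in("scene","top"):
    c=capture(n)
    for d in regions_of(c,"bobbin_knob"):
        q=ray(c,d["centre"],.0786)
        if abs(q[0]-.537)<.05 and abs(q[1]-.02)<.06: print(n,d["conf"],q.round(4),d["region"].sum())
    for d in regions_of(c,"julienne_mid"):
        q=ray(c,d["centre"],.034)
        if abs(q[0]-.537)<.05 and abs(q[1]-.02)<.06: print(n,d["conf"],q.round(4),d["region"].sum())
```

```text
scene 0.68 [0.5509 0.037  0.0786] 278
scene 0.92 [0.5323 0.036  0.034 ] 455
top 0.48 [0.5337 0.0203 0.0786] 82
top 0.74 [0.5167 0.0197 0.034 ] 476
```

View pics/ck.png

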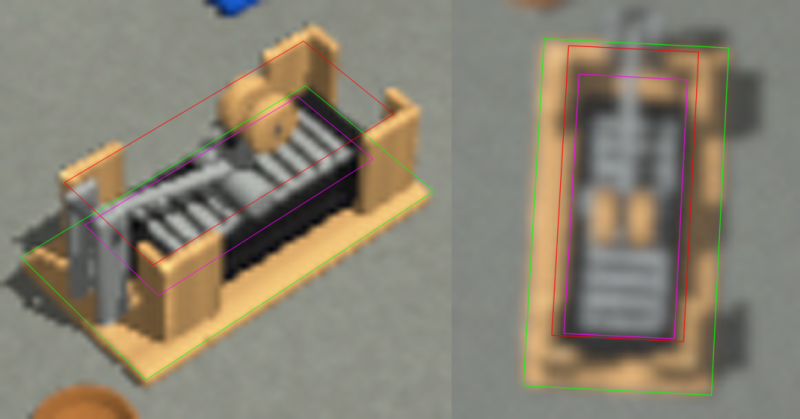

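```bash
python3 -m pendant '[{"x":0.16,"y":0.2,"z":0,"rx":0,"ry":0,"rz":0,"claw":1},{"x":0.32,"y":0.4,"z":0,"rx":0,"ry":0,"rz":0,"claw":1},{"x":0.48,"y":0.6,"z":0,"rx":0,"ry":0,"rz":0,"claw":1},{"x":0.64,"y":0.8,"z":0,"rx":0,"ry":0,"rz":0,"claw":1},{"x":0.8,"y":1,"z":0,"rx":0,"ry":0,"rz":0,"claw":1},{"x":0.8,"y":1,"z":0,"rx":0,"ry":0,"rz":0,"claw":1},{"x":0.8,"y":1,"z":0,"rx":0,"ry":0,"rz":0,"claw":1},{"x":0.8,"y":1,"z":0,"rx":0,"ry":0,"rz":0,"claw":1}]'
```

```text
time_s: 5.2
tcp_pos: [0.516, -0.1004, 0.2226]
ee_rot: [[-0.998, 0.06, -0.0], [0.06, 0.998, -0.0], [0.0, -0.0, -1.0]]
wrist_force: [-0.1, 0.3, 0.2]
gripper_width: 1.002
gripper_force: 0.0
```

The base outline fits to about 2 mm. The pile, and perhaps the knob, look about 5 mm toward -x, and plates may lie off-centre in the pocket. I'll grasp the knob at x≈0.534, use the contact forces to check, and look again at the bare pocket once the arm is up.

```bash
python3 -m pendant '[{"x":0.02,"y":0.15,"z":0,"rx":0,"ry":0,"rz":0,"claw":1},{"x":0.04,"y":0.3,"z":0,"rx":0,"ry":0,"rz":0,"claw":1},{"x":0.072,"y":0.5,"z":0,"rx":0,"ry":0,"rz":0,"claw":1},{"x":0.072,"y":0.5,"z":-0.15,"rx":0,"ry":0,"rz":0,"claw":1},{"x":0.072,"y":0.5,"z":-0.3,"rx":0,"ry":0,"rz":0,"claw":1},{"x":0.072,"y":0.5,"z":-0.45,"rx":0,"ry":0,"rz":0,"claw":1},{"x":0.072,"y":0.5,"z":-0.55,"rx":0,"ry":0,"rz":0,"claw":1},{"x":0.072,"y":0.5,"z":-0.65,"rx":0,"ry":0,"rz":0,"claw":1}]'; python3 -m pendant '[{"x":0,"y":0,"z":0,"rx":0,"ry":0,"rz":0,"claw":0.6},{"x":0,"y":0,"z":0,"rx":0,"ry":0,"rz":0,"claw":0.4},{"x":0,"y":0,"z":0,"rx":0,"ry":0,"rz":0,"claw":0.3},{"x":0,"y":0,"z":0,"rx":0,"ry":0,"rz":0,"claw":0.2},{"x":0,"y":0,"z":0,"rx":0,"ry":0,"rz":0,"claw":0.2},{"x":0,"y":0,"z":0,"rx":0,"ry":0,"rz":0,"claw":0.2},{"x":0,"y":0,"z":0,"rx":0,"ry":0,"rz":0,"claw":0.2},{"x":0,"y":0,"z":0,"rx":0,"ry":0,"rz":0,"claw":0.2}]'
```

```text
time_s: 6.2
tcp_pos: [0.5345, 0.024, 0.0596]
ee_rot: [[-0.998, 0.061, 0.0], [0.061, 0.998, -0.0], [-0.0, -0.0, -1.0]]
wrist_force: [-0.4, 0.2, 0.2]
gripper_width: 0.998
gripper_force: 0.0
time_s: 7.2
tcp_pos: [0.5347, 0.0242, 0.0601]
ee_rot: [[-0.998, 0.058, -0.001], [0.058, 0.998, -0.002], [0.001, -0.002, -1.0]]
wrist_force: [1.3, -5.5, 0.4]
gripper_width: 0.34
gripper_force: 30.0
```

```bash
python3 -m pendant '[{"x":0.005,"y":0,"z":0.051,"rx":0,"ry":0,"rz":0,"claw":0.2},{"x":0.016,"y":-0.001,"z":0.1,"rx":0,"ry":0,"rz":0,"claw":0.2},{"x":0.034,"y":-0.002,"z":0.148,"rx":0,"ry":0,"rz":0,"claw":0.2},{"x":0.058,"y":-0.003,"z":0.193,"rx":0,"ry":0,"rz":0,"claw":0.2},{"x":0.087,"y":-0.005,"z":0.235,"rx":0,"ry":0,"rz":0,"claw":0.2},{"x":0.121,"y":-0.007,"z":0.272,"rx":0,"ry":0,"rz":0,"claw":0.2},{"x":0.16,"y":-0.009,"z":0.306,"rx":0,"ry":0,"rz":0,"claw":0.2},{"x":0.203,"y":-0.012,"z":0.333,"rx":0,"ry":0,"rz":0,"claw":0.2}]'
```

```text
time_s: 8.2
tcp_pos: [0.5843, 0.0214, 0.1432]
ee_rot: [[-0.998, 0.059, -0.004], [0.059, 0.998, -0.002], [0.004, -0.002, -1.0]]
wrist_force: [-2.1, -4.7, -1.0]
gripper_width: 0.337
gripper_force: 30.0
```

```bash
python3 -m pendant '[{"x":0.045,"y":-0.003,"z":0.022,"rx":0,"ry":0,"rz":0,"claw":0.2},{"x":0.094,"y":-0.005,"z":0.038,"rx":0,"ry":0,"rz":0,"claw":0.2},{"x":0.143,"y":-0.008,"z":0.048,"rx":0,"ry":0,"rz":0,"claw":0.2},{"x":0.194,"y":-0.011,"z":0.051,"rx":0,"ry":0,"rz":0,"claw":0.2},{"x":0.245,"y":-0.014,"z":0.048,"rx":0,"ry":0,"rz":0,"claw":0.2},{"x":0.295,"y":-0.017,"z":0.038,"rx":0,"ry":0,"rz":0,"claw":0.2},{"x":0.343,"y":-0.02,"z":0.022,"rx":0,"ry":0,"rz":0,"claw":0.2},{"x":0.387,"y":-0.022,"z":0.001,"rx":0,"ry":0,"rz":0,"claw":0.2}]'; python3 -m pendant '[{"x":0,"y":0,"z":0,"rx":0,"ry":0,"rz":0,"claw":0.2},{"x":0,"y":0,"z":0,"rx":0,"ry":0,"rz":0,"claw":0.45},{"x":0,"y":0,"z":0,"rx":0,"ry":0,"rz":0,"claw":0.7},{"x":0,"y":0,"z":0,"rx":0,"ry":0,"rz":0,"claw":0.7},{"x":0,"y":0,"z":0.1,"rx":0,"ry":0,"rz":0,"claw":0.7},{"x":0,"y":0,"z":0.25,"rx":0,"ry":0,"rz":0,"claw":0.8},{"x":0,"y":0,"z":0.4,"rx":0,"ry":0,"rz":0,"claw":1},{"x":0,"y":0,"z":0.4,"rx":0,"ry":0,"rz":0,"claw":1}]'
```

```text
time_s: 9.2
tcp_pos: [0.6831, 0.0159, 0.1437]
ee_rot: [[-0.998, 0.059, 0.0], [0.059, 0.998, -0.002], [-0.0, -0.002, -1.0]]
wrist_force: [0.6, -6.0, -0.1]
gripper_width: 0.342
gripper_force: 30.0
time_s: 10.2
tcp_pos: [0.6841, 0.0176, 0.2482]
ee_rot: [[-0.998, 0.058, 0.009], [0.058, 0.998, 0.001], [-0.009, 0.002, -1.0]]
wrist_force: [0.8, -0.0, 0.8]
gripper_width: 0.934
gripper_force: 0.0
```

```bash
python3 -m pendant '[{"x":-0.12,"y":0.2,"z":0,"rx":0,"ry":0,"rz":-0.03,"claw":1},{"x":-0.24,"y":0.4,"z":0,"rx":0,"ry":0,"rz":-0.06,"claw":1},{"x":-0.36,"y":0.6,"z":0,"rx":0,"ry":0,"rz":-0.09,"claw":1},{"x":-0.48,"y":0.8,"z":0,"rx":0,"ry":0,"rz":-0.12,"claw":1},{"x":-0.6,"y":1,"z":0,"rx":0,"ry":0,"rz":-0.147,"claw":1},{"x":-0.75,"y":1,"z":-0.05,"rx":0,"ry":0,"rz":-0.147,"claw":1},{"x":-0.86,"y":1,"z":-0.1,"rx":0,"ry":0,"rz":-0.147,"claw":1},{"x":-0.86,"y":1,"z":-0.1,"rx":0,"ry":0,"rz":-0.147,"claw":1}]'
python3 - <<'E'
from edge import *
o=[]; p=np.array([.5465,.024,np.radians(-3.3)])
print(sense()["tcp_pos"].__repr__())
for n in("scene","top"):
    c=capture(n); w=(258,166,356,262) if n=="scene" else (285,140,335,210)
    for l,z in(("julienne_mid",.034),("slicer",.012)):
        for d in regions_of(c,l)[:2]: print(n,l,round(d["conf"],2),d["region"].sum(),ray(c,d["centre"],z).round(4))
    k=8
    im=cv2.resize(c["color"][w[1]:w[3],w[0]:w[2],::-1],None,fx=k,fy=k,interpolation=cv2.INTER_CUBIC)
    for (X,Y,z,col) in((.077,.034,.066,(0,0,255)),(.095,.05,0,(0,255,0)),(.07,.029,.034,(255,0,255))):
        P=np.array([[a,b,0] for a,b in((X,Y),(X,-Y),(-X,-Y),(-X,Y))]); P[:,:2]=P[:,:2]@T(p).T+p[:2]; P[:,2]=z
        q=((px(c,P)-w[:2]+.5)*k).astype(np.int32); cv2.polylines(im,[q],True,col,1,cv2.LINE_AA)
    o.append(im)
H=560; o=[cv2.resize(i,(int(i.shape[1]*H/i.shape[0]),H),interpolation=cv2.INTER_AREA) for i in o]
im=np.hstack(o); k=800/im.shape[1]; cv2.imwrite("pics/up.png",cv2.resize(im,None,fx=k,fy=k,interpolation=cv2.INTER_AREA))
E
```

```text
time_s: 11.2
tcp_pos: [0.465, 0.2667, 0.2175]
ee_rot: [[-0.869, 0.495, -0.002], [0.495, 0.869, -0.001], [0.001, -0.003, -1.0]]
wrist_force: [0.1, 0.3, -0.2]
gripper_width: 1.001
gripper_force: 0.0
array([0.46500501, 0.26673619, 0.21746687])
scene julienne_mid 0.95 817 [0.5331 0.0225 0.034 ]
scene slicer 0.76 1218 [0.4748 0.3341 0.012 ]
top julienne_mid 0.96 599 [0.5253 0.0204 0.034 ]
top julienne_mid 0.37 491 [ 0.5952 -0.2657  0.034 ]
top slicer 0.72 371 [0.4582 0.3508 0.012 ]
top slicer 0.69 500 [ 0.6157 -0.2688  0.012 ]
```

View pics/up.png

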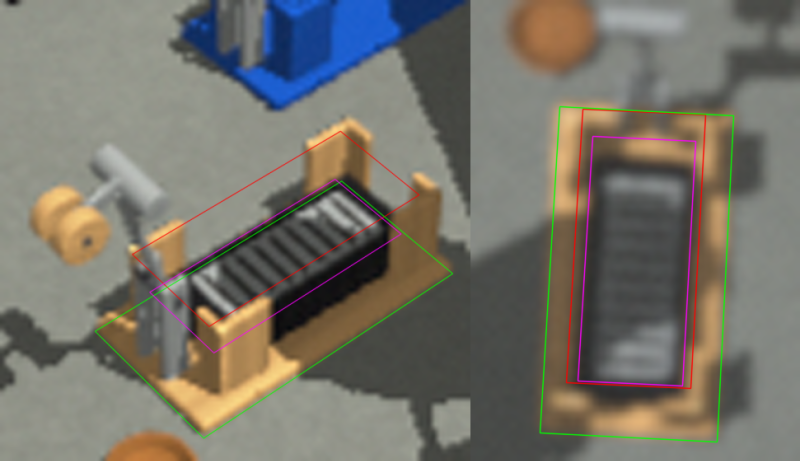

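The arm stays back. The base outline (green) fits in both views. Now I fit the pile's own pose, and the slicer's, numerically.

Run:
```python
from edge import *
J=[(-.07,.07,-.029,.029,.022,.034)]
V=[]
for n in("scene","top"):
    c=capture(n)
    d=regions_of(c,"julienne_mid")[0]; u,v=map(int,d["centre"]); w=(u-45,v-45,u+45,v+45)
    V.append((c,d["region"][w[1]:w[3],w[0]:w[2]].astype(float),w))
for vs in(V[:1],V[1:]):
    for B in (J,[(-.07,.07,-.029,.029,.01,.034)]):
        p,f=fit(vs,B,[.546,.024,-.057]); print("jul",p.round(4),round(f,3))
# dark profile along pocket axis at z=.034 (top view) for several y
c=V[1][0]; im=c["color"].astype(float)
p=np.array([.5465,.024,np.radians(-3.3)])
for z in(.034,.066):
    o=np.arange(-.105,.106,.005); f=[]
    for t in np.linspace(-.012,.012,5) if z==.034 else (-.03,-.027,.027,.03):
        P=np.c_[np.c_[o,np.full(len(o),t)]@T(p).T+p[:2],np.full(len(o),z)]; q=px(c,P)
        f.append([map_coordinates(im[...,k],[q[:,1],q[:,0]],order=1) for k in range(3)])
    f=np.array(f)
    if z==.034: print(z,[(int(1000*a),int(b[0]),int(b[2])) for a,b in zip(o,f.mean(0).T)])
    else: print(z,[(int(1000*a),int(b[0]),int(b[2])) for a,b in zip(o,f.mean(0).T)])
```

```text
jul [ 0.5276  0.0217 -0.0503] 0.349
jul [0.5191 0.016  0.0328] 0.522
jul [ 0.5401  0.0213 -0.0116] 0.172
jul [ 0.5436  0.0212 -0.0224] 0.189
0.034 [(-105, 135, 131), (-99, 159, 122), (-94, 197, 113), (-89, 197, 107), (-84, 145, 82), (-79, 81, 57), (-74, 50, 49), (-69, 71, 73), (-64, 115, 118), (-59, 118, 122), (-54, 120, 124), (-49, 124, 127), (-44, 100, 103), (-39, 95, 98), (-34, 77, 79), (-29, 75, 77), (-24, 74, 75), (-19, 71, 73), (-14, 76, 77), (-9, 69, 70), (-4, 74, 75), (0, 72, 73), (5, 73, 74), (10, 75, 76), (15, 70, 72), (20, 77, 78), (25, 73, 74), (30, 77, 78), (35, 87, 89), (40, 115, 118), (45, 120, 124), (50, 76, 77), (55, 77, 59), (60, 136, 80), (65, 179, 99), (70, 160, 94), (75, 119, 80), (80, 105, 76), (85, 107, 84), (90, 112, 104), (95, 117, 119), (100, 121, 122), (105, 118, 120)]
0.066 [(-105, 119, 92), (-99, 131, 80), (-94, 126, 73), (-89, 160, 91), (-84, 161, 95), (-79, 100, 65), (-74, 78, 55), (-69, 81, 58), (-64, 82, 60), (-59, 82, 61), (-54, 80, 60), (-49, 75, 58), (-44, 73, 58), (-39, 73, 55), (-34, 72, 54), (-29, 70, 51), (-24, 70, 52), (-19, 70, 52), (-14, 71, 53), (-9, 71, 53), (-4, 71, 53), (0, 70, 53), (5, 69, 52), (10, 69, 52), (15, 73, 54), (20, 86, 60), (25, 98, 67), (30, 92, 66), (35, 81, 62), (40, 80, 59), (45, 92, 62), (50, 121, 73), (55, 138, 80), (60, 123, 73), (65, 125, 73), (70, 168, 93), (75, 180, 103), (80, 137, 99), (85, 113, 108), (90, 122, 119), (95, 130, 128), (100, 128, 126), (105, 120, 116)]
```

Run:
```python
from edge import *
c=capture("top"); im=c["color"].astype(float); p=np.array([.540,.0235,np.radians(-3.3)])
for xs in((-70,-65,-60,-55),(50,55,60,65)):
    o=np.arange(-.06,.061,.004); f=0
    for t in xs:
        P=np.c_[np.c_[np.full(len(o),t/1000),o]@T(p).T+p[:2],np.full(len(o),.066)]; q=px(c,P)
        f=f+np.array([map_coordinates(im[...,k],[q[:,1],q[:,0]],order=1) for k in(0,2)])/len(xs)
    print([(int(round(1000*a)),int(b[0]),int(b[0]-b[1])) for a,b in zip(o,f.T)])
```

```text
[(-60, 78, 0), (-56, 77, 0), (-52, 83, 6), (-48, 97, 25), (-44, 119, 46), (-40, 153, 67), (-36, 179, 81), (-32, 153, 66), (-28, 101, 32), (-24, 79, 4), (-20, 93, -3), (-16, 104, -3), (-12, 105, -3), (-8, 104, -3), (-4, 104, -3), (0, 107, -3), (4, 108, -3), (8, 102, -3), (12, 92, -2), (16, 78, -2), (20, 61, -1), (24, 49, 0), (28, 56, 10), (32, 82, 27), (36, 102, 39), (40, 110, 44), (44, 108, 40), (48, 97, 27), (52, 81, 11), (56, 73, 2), (60, 72, 0)]
[(-60, 75, 1), (-56, 74, 1), (-52, 77, 6), (-48, 90, 21), (-44, 111, 40), (-40, 148, 64), (-36, 180, 80), (-32, 173, 76), (-28, 141, 58), (-24, 123, 46), (-20, 124, 46), (-16, 129, 48), (-12, 129, 47), (-8, 134, 49), (-4, 135, 51), (0, 131, 48), (4, 125, 45), (8, 114, 38), (12, 95, 28), (16, 82, 21), (20, 77, 20), (24, 77, 21), (28, 84, 28), (32, 106, 41), (36, 151, 66), (40, 195, 88), (44, 212, 92), (48, 196, 70), (52, 160, 31), (56, 137, 6), (60, 132, 1)]
```

```bash
python3 -m pendant '[{"x":0.024,"y":0.13,"z":0,"rx":0,"ry":0,"rz":0,"claw":1},{"x":0.024,"y":0.25,"z":-0.1,"rx":0,"ry":0,"rz":0,"claw":1},{"x":0.024,"y":0.253,"z":-0.25,"rx":0,"ry":0,"rz":0,"claw":1},{"x":0.024,"y":0.253,"z":-0.4,"rx":0,"ry":0,"rz":0,"claw":1},{"x":0.024,"y":0.253,"z":-0.55,"rx":0,"ry":0,"rz":0,"claw":1},{"x":0.024,"y":0.253,"z":-0.6,"rx":0,"ry":0,"rz":0,"claw":1},{"x":0.024,"y":0.253,"z":-0.6,"rx":0,"ry":0,"rz":0,"claw":1},{"x":0.024,"y":0.253,"z":-0.6,"rx":0,"ry":0,"rz":0,"claw":1}]'
python3 - <<'E'
from edge import *
c=capture("scene"); p=[.471,.330,np.radians(-29.7)]; u,v=px(c,[.471,.33,.01])[0].astype(int); w=(u-45,v-40,u+45,v+30)
k=8; im=cv2.resize(c["color"][w[1]:w[3],w[0]:w[2],::-1],None,fx=k,fy=k,interpolation=cv2.INTER_CUBIC)
P=np.array([[a*.07,b*.029,0] for a,b in((1,1),(1,-1),(-1,-1),(-1,1))]); P[:,:2]=P[:,:2]@T(p).T+p[:2]; P[:,2]=.012
cv2.polylines(im,[((px(c,P)-w[:2]+.5)*k).astype(np.int32)],True,(0,0,255),1)
cv2.imwrite("pics/sl.png",im)
E
```

```text
time_s: 12.75
tcp_pos: [0.4743, 0.3312, 0.0702]
ee_rot: [[-0.868, 0.497, 0.002], [0.497, 0.868, 0.002], [-0.001, 0.003, -1.0]]
wrist_force: [-0.4, -0.7, 0.2]
gripper_width: 0.997
gripper_force: 0.0
```

View pics/sl.png

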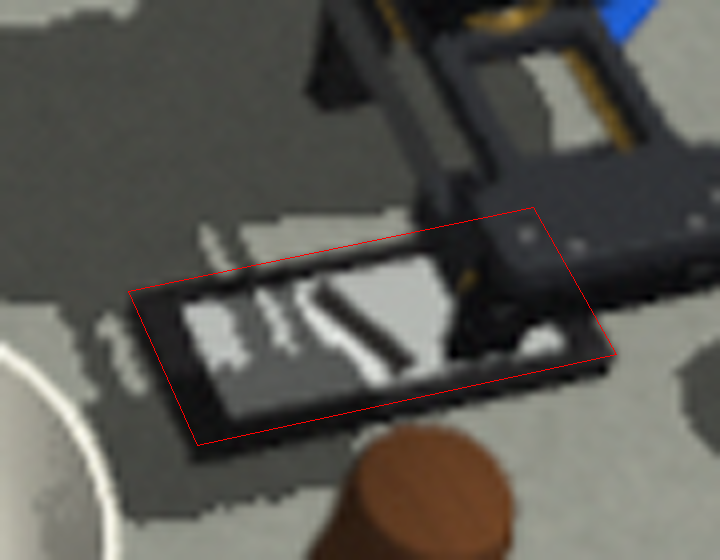

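The outline sits exactly on the slicer plate: corners at (130,292), (533,208), (615,355) and (198,445), and the gripper is clear of mill and bowl. Descending and gripping.

```bash
python3 -m pendant '[{"x":-0.012,"y":-0.004,"z":-0.1,"rx":0,"ry":0,"rz":0,"claw":1},{"x":-0.012,"y":-0.004,"z":-0.2,"rx":0,"ry":0,"rz":0,"claw":1},{"x":-0.012,"y":-0.004,"z":-0.265,"rx":0,"ry":0,"rz":0,"claw":1},{"x":-0.012,"y":-0.004,"z":-0.265,"rx":0,"ry":0,"rz":0,"claw":0.85},{"x":-0.012,"y":-0.004,"z":-0.265,"rx":0,"ry":0,"rz":0,"claw":0.7},{"x":-0.012,"y":-0.004,"z":-0.265,"rx":0,"ry":0,"rz":0,"claw":0.5},{"x":-0.012,"y":-0.004,"z":-0.265,"rx":0,"ry":0,"rz":0,"claw":0.5},{"x":-0.012,"y":-0.004,"z":-0.265,"rx":0,"ry":0,"rz":0,"claw":0.5}]'
```

```text
time_s: 13.8
tcp_pos: [0.4707, 0.3297, 0.0031]
ee_rot: [[-0.868, 0.497, 0.001], [0.497, 0.868, 0.001], [-0.0, 0.001, -1.0]]
wrist_force: [-0.7, 0.9, 3.0]
gripper_width: 0.667
gripper_force: 30.0
```

```bash
python3 -m pendant '[{"x":0,"y":0,"z":0.15,"rx":0,"ry":0,"rz":0,"claw":0.5},{"x":0,"y":0,"z":0.35,"rx":0,"ry":0,"rz":0,"claw":0.5},{"x":0.05,"y":-0.15,"z":0.55,"rx":0,"ry":0,"rz":0.03,"claw":0.5},{"x":0.1,"y":-0.35,"z":0.56,"rx":0,"ry":0,"rz":0.06,"claw":0.5},{"x":0.16,"y":-0.55,"z":0.56,"rx":0,"ry":0,"rz":0.09,"claw":0.5},{"x":0.22,"y":-0.75,"z":0.56,"rx":0,"ry":0,"rz":0.12,"claw":0.5},{"x":0.277,"y":-0.92,"z":0.56,"rx":0,"ry":0,"rz":0.147,"claw":0.5},{"x":0.277,"y":-1,"z":0.56,"rx":0,"ry":0,"rz":0.147,"claw":0.5}]'; python3 -m pendant '[{"x":0,"y":-0.1,"z":0,"rx":0,"ry":0,"rz":0,"claw":0.5},{"x":0,"y":-0.18,"z":0,"rx":0,"ry":0,"rz":0,"claw":0.5},{"x":0,"y":-0.223,"z":0,"rx":0,"ry":0,"rz":0,"claw":0.5},{"x":0,"y":-0.223,"z":-0.1,"rx":0,"ry":0,"rz":0,"claw":0.5},{"x":0,"y":-0.223,"z":-0.2,"rx":0,"ry":0,"rz":0,"claw":0.5},{"x":0,"y":-0.223,"z":-0.24,"rx":0,"ry":0,"rz":0,"claw":0.5},{"x":0,"y":-0.223,"z":-0.24,"rx":0,"ry":0,"rz":0,"claw":0.5},{"x":0,"y":-0.223,"z":-0.24,"rx":0,"ry":0,"rz":0,"claw":0.5}]'
python3 - <<'E'
from edge import *
o=[]; s=sense(); R=np.array(s["ee_rot"]); t=np.array(s["tcp_pos"]); print(np.degrees(np.arctan2(-R[0,1],R[1,1])))
p=np.array([t[0],t[1],np.arctan2(-R[0,1],R[1,1])]); zb=t[2]-.003; print(zb)
for n in("scene","top"):
    c=capture(n); w=(258,160,356,262) if n=="scene" else (280,140,340,210)
    k=8; im=cv2.resize(c["color"][w[1]:w[3],w[0]:w[2],::-1],None,fx=k,fy=k,interpolation=cv2.INTER_CUBIC)
    for (X,Y,z,col,pp) in((.07,.029,zb+.012,(255,0,255),p),(.077,.034,.066,(0,0,255),np.array([.540,.024,np.radians(-3.3)]))):
        P=np.array([[a,b,0] for a,b in((X,Y),(X,-Y),(-X,-Y),(-X,Y))]); P[:,:2]=P[:,:2]@T(pp).T+pp[:2]; P[:,2]=z
        cv2.polylines(im,[((px(c,P)-w[:2]+.5)*k).astype(np.int32)],True,col,1,cv2.LINE_AA)
    o.append(im)
H=560; o=[cv2.resize(i,(int(i.shape[1]*H/i.shape[0]),H),interpolation=cv2.INTER_AREA) for i in o]
im=np.hstack(o); k=800/im.shape[1]; cv2.imwrite("pics/over.png",cv2.resize(im,None,fx=k,fy=k,interpolation=cv2.INTER_AREA))
E
```

```text
time_s: 14.8
tcp_pos: [0.5395, 0.0771, 0.1418]
ee_rot: [[-0.998, 0.062, -0.001], [0.062, 0.998, -0.0], [0.001, -0.0, -1.0]]
wrist_force: [0.6, 0.1, -0.7]
gripper_width: 0.664
gripper_force: 30.0
time_s: 15.8
tcp_pos: [0.5404, 0.0239, 0.0832]
ee_rot: [[-0.998, 0.058, 0.002], [0.058, 0.998, 0.0], [-0.002, 0.0, -1.0]]
wrist_force: [0.0, -0.1, -0.5]
gripper_width: 0.664
gripper_force: 30.0
-3.3346339187269516
0.08020885695945082
```

View pics/over.png

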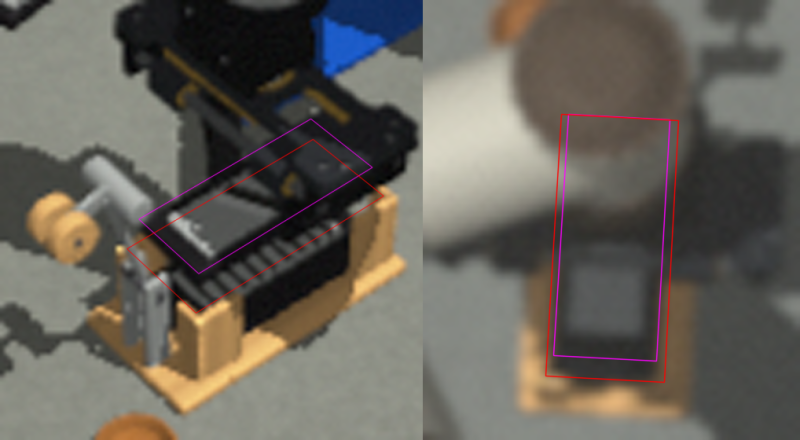

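In the scene view the held plate's outline matches (corners at (140,218) and (198,273)). The pocket outline at (0.540, 0.024) agrees with the cheeks at (203,315) and (385,193). Lowering slowly.

```bash
python3 -m pendant '[{"x":0,"y":0,"z":-0.03,"rx":0,"ry":0,"rz":0,"claw":0.5},{"x":0,"y":0,"z":-0.06,"rx":0,"ry":0,"rz":0,"claw":0.5},{"x":0,"y":0,"z":-0.09,"rx":0,"ry":0,"rz":0,"claw":0.5},{"x":0,"y":0,"z":-0.12,"rx":0,"ry":0,"rz":0,"claw":0.5},{"x":0,"y":0,"z":-0.15,"rx":0,"ry":0,"rz":0,"claw":0.5},{"x":0,"y":0,"z":-0.165,"rx":0,"ry":0,"rz":0,"claw":0.5},{"x":0,"y":0,"z":-0.175,"rx":0,"ry":0,"rz":0,"claw":0.5},{"x":0,"y":0,"z":-0.175,"rx":0,"ry":0,"rz":0,"claw":0.5}]'; python3 -m pendant '[{"x":0,"y":0,"z":-0.003,"rx":0,"ry":0,"rz":0,"claw":0.5},{"x":0,"y":0,"z":-0.006,"rx":0,"ry":0,"rz":0,"claw":0.5},{"x":0,"y":0,"z":-0.008,"rx":0,"ry":0,"rz":0,"claw":0.5},{"x":0,"y":0,"z":-0.01,"rx":0,"ry":0,"rz":0,"claw":0.5},{"x":0,"y":0,"z":-0.01,"rx":0,"ry":0,"rz":0,"claw":0.5},{"x":0,"y":0,"z":-0.01,"rx":0,"ry":0,"rz":0,"claw":0.5},{"x":0,"y":0,"z":-0.01,"rx":0,"ry":0,"rz":0,"claw":0.5},{"x":0,"y":0,"z":-0.01,"rx":0,"ry":0,"rz":0,"claw":0.5}]'
```

```text
time_s: 16.9
tcp_pos: [0.5396, 0.0236, 0.0385]
ee_rot: [[-0.998, 0.059, -0.0], [0.059, 0.998, -0.0], [0.0, -0.0, -1.0]]
wrist_force: [0.6, -0.5, -0.9]
gripper_width: 0.662
gripper_force: 30.0
time_s: 17.9
tcp_pos: [0.5397, 0.0236, 0.037]
ee_rot: [[-0.998, 0.059, 0.001], [0.059, 0.998, 0.0], [-0.001, 0.0, -1.0]]
wrist_force: [-2.1, -0.0, 5.4]
gripper_width: 0.657
gripper_force: 30.0
```

Contact at the expected height (5 N). Releasing, then on to the coarse plate.

```bash
python3 -m pendant '[{"x":0,"y":0,"z":0,"rx":0,"ry":0,"rz":0,"claw":0.72},{"x":0,"y":0,"z":0,"rx":0,"ry":0,"rz":0,"claw":0.85},{"x":0,"y":0,"z":0,"rx":0,"ry":0,"rz":0,"claw":0.9},{"x":0,"y":0,"z":0.05,"rx":0,"ry":0,"rz":0,"claw":0.9},{"x":0,"y":0,"z":0.2,"rx":0,"ry":0,"rz":0,"claw":0.9},{"x":0,"y":0,"z":0.4,"rx":0,"ry":0,"rz":0,"claw":0.9},{"x":0,"y":0,"z":0.56,"rx":0,"ry":0,"rz":0,"claw":1},{"x":-0.05,"y":-0.12,"z":0.56,"rx":0,"ry":0,"rz":0,"claw":1}]'; python3 -m pendant '[{"x":-0.08,"y":-0.2,"z":0,"rx":0,"ry":0,"rz":0.02,"claw":1},{"x":-0.16,"y":-0.42,"z":0,"rx":0,"ry":0,"rz":0.04,"claw":1},{"x":-0.23,"y":-0.64,"z":0,"rx":0,"ry":0,"rz":0.06,"claw":1},{"x":-0.3,"y":-0.86,"z":0,"rx":0,"ry":0,"rz":0.078,"claw":1},{"x":-0.36,"y":-1,"z":0,"rx":0,"ry":0,"rz":0.078,"claw":1},{"x":-0.36,"y":-1,"z":-0.1,"rx":0,"ry":0,"rz":0.078,"claw":1},{"x":-0.36,"y":-1,"z":-0.1,"rx":0,"ry":0,"rz":0.078,"claw":1},{"x":-0.36,"y":-1,"z":-0.1,"rx":0,"ry":0,"rz":0.078,"claw":1}]'
python3 - <<'E'
from edge import *
for n in("scene","top"):
    c=capture(n)
    for l,z in(("slicer",.046),("coarse",.012)):
        for d in regions_of(c,l)[:2]:
            m=d["region"]; q=ray(c,d["centre"],z); 
            u,v=map(int,d["centre"]); w=(u-45,v-45,u+45,v+45)
            B=[(-.07,.07,-.029,.029,.034 if l=="slicer" else 0,z)]
            p,f=fit([(c,m[w[1]:w[3],w[0]:w[2]].astype(float),w)],B,[q[0],q[1],-.058 if l=="slicer" else .187])
            print(n,l,round(d["conf"],2),m.sum(),q[:2].round(4),"fit",p[:2].round(4),np.degrees(p[2]).round(1),round(f,3))
    if n=="scene":
        w=(258,170,356,262); k=8; im=cv2.resize(c["color"][w[1]:w[3],w[0]:w[2],::-1],None,fx=k,fy=k,interpolation=cv2.INTER_CUBIC)
        b=cv2.resize(c["color"][115:190,225:305,::-1],None,fx=9,fy=9,interpolation=cv2.INTER_CUBIC)
        p=[.4325,-.331,np.radians(11)]; P=np.array([[a*.07,e*.029,0] for a,e in((1,1),(1,-1),(-1,-1),(-1,1))]); P[:,:2]=P[:,:2]@T(p).T+p[:2]; P[:,2]=.012
        cv2.polylines(b,[((px(c,P)-[225,115]+.5)*9).astype(np.int32)],True,(0,0,255),1)
        o=[cv2.resize(i,(int(i.shape[1]*380/i.shape[0]),380)) for i in(im,b)]; cv2.imwrite("pics/two.png",np.hstack(o)[:,:800])
E
```

```text
time_s: 18.9
tcp_pos: [0.5301, -0.0053, 0.1809]
ee_rot: [[-0.998, 0.056, 0.01], [0.056, 0.998, 0.002], [-0.01, 0.002, -1.0]]
wrist_force: [0.0, -0.2, -0.7]
gripper_width: 0.984
gripper_force: 0.0
time_s: 19.9
tcp_pos: [0.4377, -0.2564, 0.1522]
ee_rot: [[-0.983, -0.186, 0.001], [-0.186, 0.983, -0.001], [-0.001, -0.001, -1.0]]
wrist_force: [0.4, -0.1, -0.3]
gripper_width: 1.0
gripper_force: 0.0
scene slicer 0.68 1750 [0.6047 0.0205] fit [0.5891 0.0605] -6.0 0.747
scene slicer 0.57 788 [0.5357 0.0383] fit [0.5312 0.023 ] -2.3 0.213
scene coarse 0.81 551 [ 0.4409 -0.3387] fit [ 0.4299 -0.3316] 11.0 0.058
top slicer 0.56 543 [0.5438 0.0275] fit [0.5392 0.0248] -0.3 0.12
top slicer 0.44 770 [ 0.577  -0.0089] fit [ 5.926e-01 -5.000e-04] 36.1 1.075
top coarse 0.6 373 [ 0.3989 -0.3393] fit [ 0.415  -0.3343] 11.4 0.7
top coarse 0.45 822 [ 0.5912 -0.0148] fit [0.6357 0.0067] 19.1 0.998
```

View pics/two.png

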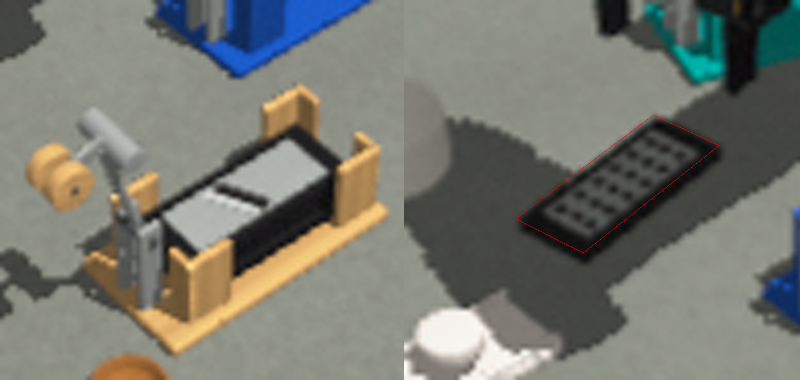

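The slicer plate lies flat and square in the pocket (about (250,190)). The outline fits the coarse plate, with corners at (518,218) and (718,147). Going down to grip it.

```bash
python3 -m pendant '[{"x":-0.01,"y":-0.12,"z":0,"rx":0,"ry":0,"rz":0,"claw":1},{"x":-0.025,"y":-0.25,"z":-0.05,"rx":0,"ry":0,"rz":0,"claw":1},{"x":-0.025,"y":-0.298,"z":-0.17,"rx":0,"ry":0,"rz":0,"claw":1},{"x":-0.025,"y":-0.298,"z":-0.3,"rx":0,"ry":0,"rz":0,"claw":1},{"x":-0.025,"y":-0.298,"z":-0.42,"rx":0,"ry":0,"rz":0,"claw":1},{"x":-0.025,"y":-0.298,"z":-0.52,"rx":0,"ry":0,"rz":0,"claw":1},{"x":-0.025,"y":-0.298,"z":-0.57,"rx":0,"ry":0,"rz":0,"claw":1},{"x":-0.025,"y":-0.298,"z":-0.594,"rx":0,"ry":0,"rz":0,"claw":1}]'; python3 -m pendant '[{"x":0,"y":0,"z":0,"rx":0,"ry":0,"rz":0,"claw":0.9},{"x":0,"y":0,"z":0,"rx":0,"ry":0,"rz":0,"claw":0.75},{"x":0,"y":0,"z":0,"rx":0,"ry":0,"rz":0,"claw":0.5},{"x":0,"y":0,"z":0,"rx":0,"ry":0,"rz":0,"claw":0.5},{"x":0,"y":0,"z":0,"rx":0,"ry":0,"rz":0,"claw":0.5},{"x":0,"y":0,"z":0,"rx":0,"ry":0,"rz":0,"claw":0.5},{"x":0,"y":0,"z":0.04,"rx":0,"ry":0,"rz":0,"claw":0.5},{"x":0,"y":0,"z":0.15,"rx":0,"ry":0,"rz":0,"claw":0.5}]'
```

```text
time_s: 21.2
tcp_pos: [0.431, -0.331, 0.0023]
ee_rot: [[-0.983, -0.186, -0.0], [-0.186, 0.983, -0.0], [0.0, -0.0, -1.0]]
wrist_force: [0.0, -0.4, 0.3]
gripper_width: 1.0
gripper_force: 0.0
time_s: 22.2
tcp_pos: [0.4294, -0.3303, 0.0392]
ee_rot: [[-0.983, -0.185, -0.004], [-0.185, 0.983, 0.002], [0.004, 0.003, -1.0]]
wrist_force: [0.4, 0.0, -1.9]
gripper_width: 0.662
gripper_force: 30.0
```

```bash
python3 -m pendant '[{"x":0,"y":0,"z":0.2,"rx":0,"ry":0,"rz":0,"claw":0.5},{"x":0.05,"y":0.1,"z":0.4,"rx":0,"ry":0,"rz":0,"claw":0.5},{"x":0.15,"y":0.25,"z":0.48,"rx":0,"ry":0,"rz":-0.02,"claw":0.5},{"x":0.25,"y":0.42,"z":0.48,"rx":0,"ry":0,"rz":-0.04,"claw":0.5},{"x":0.35,"y":0.6,"z":0.48,"rx":0,"ry":0,"rz":-0.06,"claw":0.5},{"x":0.436,"y":0.78,"z":0.48,"rx":0,"ry":0,"rz":-0.078,"claw":0.5},{"x":0.436,"y":0.94,"z":0.48,"rx":0,"ry":0,"rz":-0.078,"claw":0.5},{"x":0.436,"y":1,"z":0.48,"rx":0,"ry":0,"rz":-0.078,"claw":0.5}]'; python3 -m pendant '[{"x":0,"y":0.15,"z":0,"rx":0,"ry":0,"rz":0,"claw":0.5},{"x":0,"y":0.3,"z":0,"rx":0,"ry":0,"rz":0,"claw":0.5},{"x":0,"y":0.4,"z":0,"rx":0,"ry":0,"rz":0,"claw":0.5},{"x":0,"y":0.419,"z":-0.05,"rx":0,"ry":0,"rz":0,"claw":0.5},{"x":0,"y":0.419,"z":-0.15,"rx":0,"ry":0,"rz":0,"claw":0.5},{"x":0,"y":0.419,"z":-0.25,"rx":0,"ry":0,"rz":0,"claw":0.5},{"x":0,"y":0.419,"z":-0.25,"rx":0,"ry":0,"rz":0,"claw":0.5},{"x":0,"y":0.419,"z":-0.25,"rx":0,"ry":0,"rz":0,"claw":0.5}]'
```

```text
time_s: 23.2
tcp_pos: [0.5394, -0.0791, 0.1599]
ee_rot: [[-0.998, 0.056, -0.001], [0.056, 0.998, 0.0], [0.001, 0.0, -1.0]]
wrist_force: [0.3, -0.1, -1.4]
gripper_width: 0.66
gripper_force: 30.0
time_s: 24.2
tcp_pos: [0.5403, 0.0232, 0.098]
ee_rot: [[-0.998, 0.059, 0.001], [0.059, 0.998, -0.0], [-0.001, -0.0, -1.0]]
wrist_force: [-0.8, -1.1, -1.0]
gripper_width: 0.662
gripper_force: 30.0
```

```bash
python3 -m pendant '[{"x":0,"y":0,"z":-0.04,"rx":0,"ry":0,"rz":0,"claw":0.5},{"x":0,"y":0,"z":-0.08,"rx":0,"ry":0,"rz":0,"claw":0.5},{"x":0,"y":0,"z":-0.12,"rx":0,"ry":0,"rz":0,"claw":0.5},{"x":0,"y":0,"z":-0.15,"rx":0,"ry":0,"rz":0,"claw":0.5},{"x":0,"y":0,"z":-0.17,"rx":0,"ry":0,"rz":0,"claw":0.5},{"x":0,"y":0,"z":-0.185,"rx":0,"ry":0,"rz":0,"claw":0.5},{"x":0,"y":0,"z":-0.19,"rx":0,"ry":0,"rz":0,"claw":0.5},{"x":0,"y":0,"z":-0.19,"rx":0,"ry":0,"rz":0,"claw":0.5}]'; python3 -m pendant '[{"x":0,"y":0,"z":-0.002,"rx":0,"ry":0,"rz":0,"claw":0.5},{"x":0,"y":0,"z":-0.004,"rx":0,"ry":0,"rz":0,"claw":0.5},{"x":0,"y":0,"z":-0.006,"rx":0,"ry":0,"rz":0,"claw":0.5},{"x":0,"y":0,"z":-0.008,"rx":0,"ry":0,"rz":0,"claw":0.5},{"x":0,"y":0,"z":-0.008,"rx":0,"ry":0,"rz":0,"claw":0.5},{"x":0,"y":0,"z":-0.008,"rx":0,"ry":0,"rz":0,"claw":0.5},{"x":0,"y":0,"z":-0.008,"rx":0,"ry":0,"rz":0,"claw":0.5},{"x":0,"y":0,"z":-0.008,"rx":0,"ry":0,"rz":0,"claw":0.5}]'
```

```text
time_s: 25.2
tcp_pos: [0.5399, 0.0238, 0.0502]
ee_rot: [[-0.998, 0.059, 0.0], [0.059, 0.998, 0.0], [-0.0, 0.0, -1.0]]
wrist_force: [0.9, 0.3, -1.3]
gripper_width: 0.664
gripper_force: 30.0
time_s: 26.2
tcp_pos: [0.5399, 0.0239, 0.0491]
ee_rot: [[-0.998, 0.058, 0.001], [0.058, 0.998, -0.0], [-0.001, -0.0, -1.0]]
wrist_force: [-2.5, -0.1, 6.3]
gripper_width: 0.662
gripper_force: 30.0
```

Contact at the expected height. Releasing, rising, and going over the raised knob.

```bash
python3 -m pendant '[{"x":0,"y":0,"z":0,"rx":0,"ry":0,"rz":0,"claw":0.72},{"x":0,"y":0,"z":0,"rx":0,"ry":0,"rz":0,"claw":0.85},{"x":0,"y":0,"z":0,"rx":0,"ry":0,"rz":0,"claw":0.9},{"x":0,"y":0,"z":0.05,"rx":0,"ry":0,"rz":0,"claw":0.9},{"x":0,"y":0,"z":0.2,"rx":0,"ry":0,"rz":0,"claw":0.9},{"x":0,"y":0,"z":0.4,"rx":0,"ry":0,"rz":0,"claw":0.9},{"x":0,"y":0,"z":0.6,"rx":0,"ry":0,"rz":0,"claw":1},{"x":0,"y":0,"z":0.8,"rx":0,"ry":0,"rz":0,"claw":1}]'; python3 -m pendant '[{"x":0.1,"y":-0.006,"z":0.02,"rx":0,"ry":0,"rz":0,"claw":1},{"x":0.25,"y":-0.014,"z":0.02,"rx":0,"ry":0,"rz":0,"claw":1},{"x":0.4,"y":-0.02,"z":0.02,"rx":0,"ry":0,"rz":0,"claw":1},{"x":0.54,"y":-0.027,"z":0.02,"rx":0,"ry":0,"rz":0,"claw":1},{"x":0.58,"y":-0.032,"z":0.02,"rx":0,"ry":0,"rz":0,"claw":1},{"x":0.58,"y":-0.032,"z":0.02,"rx":0,"ry":0,"rz":0,"claw":1},{"x":0.58,"y":-0.032,"z":0.02,"rx":0,"ry":0,"rz":0,"claw":1},{"x":0.58,"y":-0.032,"z":0.02,"rx":0,"ry":0,"rz":0,"claw":1}]'
python3 - <<'E'
from edge import *
for n in("scene","top"):
    c=capture(n)
    d=regions_of(c,"coarse")
    for d in d[:2]:
        m=d["region"]; q=ray(c,d["centre"],.058); u,v=map(int,d["centre"]); w=(u-45,v-45,u+45,v+45)
        p,f=fit([(c,m[w[1]:w[3],w[0]:w[2]].astype(float),w)],[(-.07,.07,-.029,.029,.046,.058)],[q[0],q[1],-.058])
        print(n,"coarse",round(d["conf"],2),q[:2].round(4),p[:2].round(4),np.degrees(p[2]).round(1),round(f,3))
    for d in search_frame(c,"bobbin_knob"):
        q=ray(c,d["centre"],.158)
        if q[0]>.6 : print(n,"knob",round(d["conf"],2),q[:2].round(4),"pred px",px(c,[[.685,.0156,.158]])[0].round(1),np.round(d["centre"],1))
E
```

```text
time_s: 27.2
tcp_pos: [0.5396, 0.0237, 0.2508]
ee_rot: [[-0.998, 0.059, 0.001], [0.059, 0.998, 0.0], [-0.001, 0.0, -1.0]]
wrist_force: [1.2, -0.1, -0.5]
gripper_width: 0.984
gripper_force: 0.0
time_s: 28.2
tcp_pos: [0.684, 0.0159, 0.254]
ee_rot: [[-0.998, 0.058, 0.001], [0.058, 0.998, 0.0], [-0.001, 0.0, -1.0]]
wrist_force: [-0.5, -0.2, 0.6]
gripper_width: 1.001
gripper_force: 0.0
scene coarse 0.66 [0.552  0.0291] [0.5386 0.0237] -4.1 0.11
scene knob 0.65 [0.6667 0.022 ] pred px [271.4 212.5] [279.  210.1]
top coarse 0.74 [0.5389 0.0245] [0.5416 0.0242] -3.0 0.086
top knob 0.5 [0.6544 0.0218] pred px [311.7 132.5] [309.9 141. ]
```

The coarse plate fits at (0.540, 0.024) with yaw about -3.5° in both views, square in the pocket. The predicted knob pixel (271,212) agrees with where up.png showed it. Descending to grip it.

```bash
python3 -m pendant '[{"x":0,"y":0,"z":-0.1,"rx":0,"ry":0,"rz":0,"claw":1},{"x":0,"y":0,"z":-0.2,"rx":0,"ry":0,"rz":0,"claw":1},{"x":0,"y":0,"z":-0.3,"rx":0,"ry":0,"rz":0,"claw":1},{"x":0,"y":0,"z":-0.38,"rx":0,"ry":0,"rz":0,"claw":1},{"x":0,"y":0,"z":-0.44,"rx":0,"ry":0,"rz":0,"claw":1},{"x":0,"y":0,"z":-0.46,"rx":0,"ry":0,"rz":0,"claw":1},{"x":0,"y":0,"z":-0.46,"rx":0,"ry":0,"rz":0,"claw":0.8},{"x":0,"y":0,"z":-0.46,"rx":0,"ry":0,"rz":0,"claw":0.6}]'; python3 -m pendant '[{"x":0,"y":0,"z":0,"rx":0,"ry":0,"rz":0,"claw":0.4},{"x":0,"y":0,"z":0,"rx":0,"ry":0,"rz":0,"claw":0.2},{"x":0,"y":0,"z":0,"rx":0,"ry":0,"rz":0,"claw":0.2},{"x":0,"y":0,"z":0,"rx":0,"ry":0,"rz":0,"claw":0.2},{"x":0,"y":0,"z":0,"rx":0,"ry":0,"rz":0,"claw":0.2},{"x":0,"y":0,"z":0,"rx":0,"ry":0,"rz":0,"claw":0.2},{"x":0,"y":0,"z":0,"rx":0,"ry":0,"rz":0,"claw":0.2},{"x":0,"y":0,"z":0,"rx":0,"ry":0,"rz":0,"claw":0.2}]'
```

```text
time_s: 29.5
tcp_pos: [0.6854, 0.0159, 0.1391]
ee_rot: [[-0.998, 0.059, 0.002], [0.059, 0.998, 0.0], [-0.002, 0.0, -1.0]]
wrist_force: [0.3, 0.1, 0.3]
gripper_width: 0.851
gripper_force: 0.0
time_s: 30.5
tcp_pos: [0.6848, 0.0157, 0.1381]
ee_rot: [[-0.998, 0.059, -0.0], [0.059, 0.998, -0.0], [0.0, -0.0, -1.0]]
wrist_force: [-0.1, -0.2, 0.2]
gripper_width: 0.338
gripper_force: 30.0
```

```bash
python3 -m pendant '[{"x":-0.045,"y":0.003,"z":0.026,"rx":0,"ry":0,"rz":0,"claw":0.2},{"x":-0.093,"y":0.005,"z":0.046,"rx":0,"ry":0,"rz":0,"claw":0.2},{"x":-0.144,"y":0.008,"z":0.059,"rx":0,"ry":0,"rz":0,"claw":0.2},{"x":-0.195,"y":0.011,"z":0.066,"rx":0,"ry":0,"rz":0,"claw":0.2},{"x":-0.247,"y":0.014,"z":0.065,"rx":0,"ry":0,"rz":0,"claw":0.2},{"x":-0.299,"y":0.017,"z":0.058,"rx":0,"ry":0,"rz":0,"claw":0.2},{"x":-0.349,"y":0.02,"z":0.044,"rx":0,"ry":0,"rz":0,"claw":0.2},{"x":-0.397,"y":0.023,"z":0.024,"rx":0,"ry":0,"rz":0,"claw":0.2}]'
```

```text
time_s: 31.5
tcp_pos: [0.5845, 0.0214, 0.1437]
ee_rot: [[-0.998, 0.059, -0.0], [0.059, 0.998, -0.0], [0.0, -0.0, -1.0]]
wrist_force: [1.2, -1.4, -4.6]
gripper_width: 0.336
gripper_force: 30.0
```

```bash
python3 -m pendant '[{"x":-0.039,"y":0.002,"z":-0.022,"rx":0,"ry":0,"rz":0,"claw":0.2},{"x":-0.073,"y":0.004,"z":-0.047,"rx":0,"ry":0,"rz":0,"claw":0.2},{"x":-0.104,"y":0.006,"z":-0.075,"rx":0,"ry":0,"rz":0,"claw":0.2},{"x":-0.132,"y":0.008,"z":-0.106,"rx":0,"ry":0,"rz":0,"claw":0.2},{"x":-0.156,"y":0.009,"z":-0.14,"rx":0,"ry":0,"rz":0,"claw":0.2},{"x":-0.174,"y":0.01,"z":-0.169,"rx":0,"ry":0,"rz":0,"claw":0.2},{"x":-0.186,"y":0.011,"z":-0.194,"rx":0,"ry":0,"rz":0,"claw":0.2},{"x":-0.195,"y":0.011,"z":-0.217,"rx":0,"ry":0,"rz":0,"claw":0.2}]'; python3 -m pendant '[{"x":-0.001,"y":0,"z":-0.004,"rx":0,"ry":0,"rz":0,"claw":0.2},{"x":-0.003,"y":0,"z":-0.008,"rx":0,"ry":0,"rz":0,"claw":0.2},{"x":-0.004,"y":0,"z":-0.011,"rx":0,"ry":0,"rz":0,"claw":0.2},{"x":-0.005,"y":0,"z":-0.014,"rx":0,"ry":0,"rz":0,"claw":0.2},{"x":-0.006,"y":0,"z":-0.016,"rx":0,"ry":0,"rz":0,"claw":0.2},{"x":-0.006,"y":0,"z":-0.017,"rx":0,"ry":0,"rz":0,"claw":0.2},{"x":-0.006,"y":0,"z":-0.017,"rx":0,"ry":0,"rz":0,"claw":0.2},{"x":-0.006,"y":0,"z":-0.017,"rx":0,"ry":0,"rz":0,"claw":0.2}]'
```

```text
time_s: 32.5
tcp_pos: [0.5365, 0.0241, 0.0892]
ee_rot: [[-0.998, 0.059, -0.001], [0.059, 0.998, -0.0], [0.001, -0.0, -1.0]]
wrist_force: [-2.0, -4.5, -1.6]
gripper_width: 0.332
gripper_force: 30.0
time_s: 33.5
tcp_pos: [0.5353, 0.0242, 0.0857]
ee_rot: [[-0.998, 0.059, -0.0], [0.059, 0.998, -0.0], [0.0, -0.0, -1.0]]
wrist_force: [-0.6, -5.5, -1.6]
gripper_width: 0.337
gripper_force: 30.0
```

```bash
python3 -m pendant '[{"x":0,"y":0,"z":-0.001,"rx":0,"ry":0,"rz":0,"claw":0.2},{"x":0,"y":0,"z":-0.002,"rx":0,"ry":0,"rz":0,"claw":0.2},{"x":0,"y":0,"z":-0.003,"rx":0,"ry":0,"rz":0,"claw":0.2},{"x":0,"y":0,"z":-0.004,"rx":0,"ry":0,"rz":0,"claw":0.2},{"x":-0.001,"y":0,"z":-0.005,"rx":0,"ry":0,"rz":0,"claw":0.2},{"x":-0.001,"y":0,"z":-0.005,"rx":0,"ry":0,"rz":0,"claw":0.2},{"x":-0.001,"y":0,"z":-0.005,"rx":0,"ry":0,"rz":0,"claw":0.2},{"x":-0.001,"y":0,"z":-0.005,"rx":0,"ry":0,"rz":0,"claw":0.2}]'
```

```text
time_s: 34.5
tcp_pos: [0.535, 0.0242, 0.0849]
ee_rot: [[-0.998, 0.059, -0.0], [0.059, 0.998, -0.0], [0.0, -0.0, -1.0]]
wrist_force: [-2.8, -5.3, 1.0]
gripper_width: 0.334
gripper_force: 30.0
```

```bash
python3 -m pendant '[{"x":0,"y":0,"z":-0.001,"rx":0,"ry":0,"rz":0,"claw":0.2},{"x":0,"y":0,"z":-0.002,"rx":0,"ry":0,"rz":0,"claw":0.2},{"x":0,"y":0,"z":-0.003,"rx":0,"ry":0,"rz":0,"claw":0.2},{"x":0,"y":0,"z":-0.003,"rx":0,"ry":0,"rz":0,"claw":0.2},{"x":0,"y":0,"z":-0.003,"rx":0,"ry":0,"rz":0,"claw":0.2},{"x":0,"y":0,"z":-0.003,"rx":0,"ry":0,"rz":0,"claw":0.2},{"x":0,"y":0,"z":-0.003,"rx":0,"ry":0,"rz":0,"claw":0.2},{"x":0,"y":0,"z":-0.003,"rx":0,"ry":0,"rz":0,"claw":0.2}]'
```

```text
time_s: 35.5
tcp_pos: [0.5351, 0.0242, 0.0848]
ee_rot: [[-0.998, 0.058, 0.0], [0.058, 0.998, -0.0], [-0.0, -0.0, -1.0]]
wrist_force: [-4.7, -4.6, 4.9]
gripper_width: 0.339
gripper_force: 30.0
```

The arm is in firm contact (z stopped, force up to 5 N), so the weight bar rests on the plate. Releasing and retreating.

```bash
python3 -m pendant '[{"x":0,"y":0,"z":0,"rx":0,"ry":0,"rz":0,"claw":0.4},{"x":0,"y":0,"z":0,"rx":0,"ry":0,"rz":0,"claw":0.55},{"x":0,"y":0,"z":0,"rx":0,"ry":0,"rz":0,"claw":0.75},{"x":0,"y":0,"z":0,"rx":0,"ry":0,"rz":0,"claw":0.75},{"x":0,"y":0,"z":0.1,"rx":0,"ry":0,"rz":0,"claw":0.75},{"x":0,"y":0,"z":0.25,"rx":0,"ry":0,"rz":0,"claw":0.8},{"x":0,"y":0,"z":0.45,"rx":0,"ry":0,"rz":0,"claw":0.8},{"x":0,"y":0,"z":0.6,"rx":0,"ry":0,"rz":0,"claw":0.8}]'; python3 -m pendant '[{"x":0,"y":-0.2,"z":0,"rx":0,"ry":0,"rz":0,"claw":0.8},{"x":0,"y":-0.4,"z":0,"rx":0,"ry":0,"rz":0,"claw":0.8},{"x":0,"y":-0.6,"z":0,"rx":0,"ry":0,"rz":0,"claw":0.8},{"x":0,"y":-0.8,"z":0,"rx":0,"ry":0,"rz":0,"claw":0.8},{"x":0,"y":-0.9,"z":0,"rx":0,"ry":0,"rz":0,"claw":0.8},{"x":0,"y":-0.9,"z":0,"rx":0,"ry":0,"rz":0,"claw":0.8},{"x":0,"y":-0.9,"z":0,"rx":0,"ry":0,"rz":0,"claw":0.8},{"x":0,"y":-0.9,"z":0,"rx":0,"ry":0,"rz":0,"claw":0.8}]'
python3 - <<'E'
from edge import *
for n in("scene","top"):
    c=capture(n)
    for d in search_frame(c,"bobbin_knob")[:4]:
        print(n,round(d["conf"],2),np.round(d["centre"],1),"expect",px(c,[[.535,.0243,.105]])[0].round(1))
    d=regions_of(c,"coarse")[0]; m=d["region"]; u,v=map(int,d["centre"]); w=(u-45,v-45,u+45,v+45)
    p,f=fit([(c,m[w[1]:w[3],w[0]:w[2]].astype(float),w)],[(-.07,.07,-.029,.029,.046,.058)],[.54,.024,-.058])
    print("coarse",p[:2].round(4),np.degrees(p[2]).round(1),round(f,2))
E
```

```text
time_s: 36.5
tcp_pos: [0.5356, 0.0245, 0.2358]
ee_rot: [[-0.998, 0.059, 0.002], [0.059, 0.998, 0.001], [-0.002, 0.001, -1.0]]
wrist_force: [-0.0, -0.5, 0.9]
gripper_width: 0.796
gripper_force: 0.0
time_s: 37.5
tcp_pos: [0.5352, -0.1997, 0.2337]
ee_rot: [[-0.998, 0.057, 0.0], [0.057, 0.998, 0.0], [-0.0, 0.0, -1.0]]
wrist_force: [0.1, -0.4, -0.2]
gripper_width: 0.8
gripper_force: 0.0
scene 0.74 [318.6 207.4] expect [318.8 199.9]
scene 0.74 [330.8 149.2] expect [318.8 199.9]
scene 0.66 [305.4  96.3] expect [318.8 199.9]
scene 0.56 [458.1 195.1] expect [318.8 199.9]
coarse [0.5361 0.0225] -2.7 0.69
top 0.74 [432.  268.4] expect [309.5 177.9]
coarse [0.5408 0.0311] -0.3 0.88
```

```bash
python3 -c "
from station import *
print(finish_job())"
```

```text
the job is handed in; nothing more can be done
None
```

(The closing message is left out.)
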